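# Shut the cork bin and slide its catch home

### The job

The green tin bin has been left tipped forward in its rack. With the fingertips, push it fully shut, then push the sliding catch along the rail on top until it clicks into the notch in the middle, in front of the bin's pull tab, and leave it resting there. Only push: do not pinch the bin or the catch, and leave the bulb, the cork, the steamer and the loupe where they stand.

Things in the scene. Friction and masses are not known exactly. Their poses are not given: they have to be found in the camera images.
- rack: Fixed open frame of grey sheet steel on the shelf, 150 deep (x), 224 wide (y), 165 mm high (z). Origin: centre of its underside. Its front looks to its own -x; own +y is to the left of someone who stands before it and looks along +x; z up. The bin hangs between its two cheeks. Top bar: flat, x = -68 to -22 mm, top at z = 165 mm; its front edge carries the rail.
- notch (a point): Middle of the notch, a 10 mm wide gap in the steel rail, at the rail's top: x = -60, y = 0, z = 171 mm in the rack's frame. The rail runs along the rack's y at x = -60 mm, 14 mm wide and 6 mm high, with an end stop 5 mm thick at y = +-109.5 mm (top at z = 179 mm). With the catch home the thumb piece stands over the notch (2 mm farther to the front).
- bin (a joint): Tilt of the green tin bin, rad: 0 = shut (upright, on its stop); grows as its top tips to the rack's -x; at most 0.6, starts at 0.22 to 0.5. Level pivot axis along the rack's y at x = -60, z = 16 mm (rack's frame). The pivots are stiff: the bin stays at any angle, and 1 to 3 N to the rack's +x at the top of its front closes it.
- bin_front (a point): Middle of the outer face of the bin's front at the height of its top edge; moves with the bin. The front is a sheet 208 mm wide (y) and 4 mm thick. Shut: this point is at x = -75, y = 0, z = 142 mm in the rack's frame, and the face is upright and 7 mm proud of the frame's cheeks and top bar. The pull tab rises from the middle of this edge.
- pull_tab (a point): Middle of the top edge, outer face, of the bin's pull tab: a part of the front sheet, 44 mm wide (y) and 4 mm thick, that stands 18 mm above the front's top edge in the middle. Shut: this point lies at x = -75, y = 0, z = 160 mm in the rack's frame. It moves with the bin.
- catch (a joint): Place of the steel catch along the rail, m, along the rack's +y: 0 = in the notch; starts at -0.084 to -0.050; travel +-0.086. It slides with 1.5 to 3 N (first touch may jolt to 6 N). Some 3 to 4 mm before the notch a spring ball under it drops in and draws it home: the force dips to nothing. Pushing it out again, either way, takes about 11 N. The rail runs on past the notch.
- thumb (a point): Middle of the top of the catch's thumb piece, an upright steel plate 30 deep (x), 8 thick (y) and 24 mm high, foot at z = 189 and top at z = 213 mm (rack's frame), serrated faces to the rack's +y and -y. It stands on the middle of the catch's saddle, which is 40 mm long (y) and 38 mm deep (x = -83 to -45 mm), z = 172 to 189 mm. Moves with the catch.
- tongue (a point): Middle of the lower edge of the catch's tongue, a plate 24 mm wide (y) and 4 mm thick that hangs in front of the bin at x = -83 to -79 mm, down to z = 147 mm (rack's frame). If the bin is shut (under 0.03 rad) it passes in front of the pull tab with 4 mm to spare; if not, it runs against the tab's side. Moves with the catch.
- bulb: Bystander: clear glass light bulb without its base, 60 mm across, neck up, in a turned wooden foot; together 99 mm high, origin at the centre of its underside. Stands on the shelf beyond the rack's +y cheek.
- cork: Bystander: upright cork stopper, 22 to 28 mm across and 34 mm high, origin at the centre of its underside. Stands on the shelf in front of the rack, to its -y side.
- steamer: Bystander: tiny steamer with a red funnel on a wooden base 80 x 30 mm, 47 mm high, origin at the centre of its underside. Stands on the shelf in front of the rack, to its +y side.
- loupe: Bystander: brass jeweller's loupe, 36 mm across and 30 mm high, origin at the centre of its underside. Stands on the shelf beyond the rack's -y cheek.

How it is judged:
By the outcome, as a careful person would: the job done as asked, in the order asked, and still so for the second after the job is handed in, with the robot touching nothing.
It also fails if it takes over 48 s, if anything falls off the work surface, if the arm or the gripper's body presses on something with over 40 N, if the wrist force passes 120 N, or if a joint passes its speed limit or range.

### The arm

A 6-joint arm with a two-finger parallel gripper is mounted at the origin on the work surface. World frame = base frame: x ahead of the robot, y to its left, z up, the work surface at z = 0. Lengths are in mm, angles in rad, forces in N, time in s.
With the tool pointing down it reaches from about 350 to 875 mm from the base axis. Payload 4.2 kg.
Tool frame: the origin (TCP) lies at the very end of the fingers, on their centre line; the grasp point (between the pads) lies arm.hold_point_z behind it (arm.hold_point_z is the distance from the TCP to the grasp point, in mm); z points along the fingers, y is the direction in which the jaws open and shut (so a half turn about z gives the same grasp; the last joint's range is limited). The gripper opens to 85 mm and grips with 20 to 120 N. Pads are 22 mm wide; open, the fingers measure 114 mm over their backs; the gripper's body (76 mm by 85 mm) begins 54 mm behind the grasp point. The pads swing forward as they close: fully open they stand 13 mm farther back than shut.
Start: joints at [-0.941, 0.385, 0.008, 0, -1.194, -0.259], TCP at [226.49, -582.496, 231.312] pointing down, gripper open.
Joint ranges: [-3.14, 3.14], [-1.21, 2.06], [-1.07, 1.41], [-3.16, 2.05], [-2.99, -0.16], [-3.1, 3.1]. Speed limits (rad/s): [2.79, 2.79, 3.14, 3.14, 3.14, 3.14].

### API

Orientations are given as a unit quaternion [x, y, z, w].
In Python, from bench import arm gives the robot as it stands.
- The arm moves only by the tool step_arm, never from a script. Its argument "series" is a list of rows, each a list of 6 numbers: the shift along the world's x, y, z scaled (see below), then the turn, a rotation vector about the world's x, y, z scaled (see below). A call has 1 to 12 rows; each row is the pose to reach, as a shift and turn from the pose commanded when the call began; what a row does not reach only later rows make up. The controller multiplies each number of a shift by 400 mm and each number of a turn by pi/2 rad. A row lasts 1/12 s, in which the tool goes at most 41.7 mm and 7.16 degrees, less where a joint would pass 70% of its speed; a pose out of reach is approached as far as the arm can. A call with a number of a shift or a turn outside -1 to 1 is refused whole. A call with a gripper value outside its range is refused whole. "jaw" is the opening, from -1 (shut) to 1 (fully open), set as the call begins (left out, the last holds). The fingers move at their own pace and stop on an object; the grip force is fixed at half the most. Time passes only in rows, so rows that repeat a pose let the fingers close. It gives the time, the measured TCP pose, the force and the opening at its end, in the units of the state.
- arm.read_state(): the state, without advancing time (a new reading comes with each control period).
- arm.get_image(name): name is "side" or "top"; returns a dict with "image" (420x560x3 uint8, red, green, blue), "camera_matrix" (3x3 intrinsics, pixels), "world_from_camera" (4x4, takes a point from camera to world coordinates). Camera axes: x right, y up, looking along -z (the intrinsics and any distortion apply to the point x, -y, -z); pixel columns grow to the right and rows downward; lengths in mm; the calibration is good to about 2 mm. A picture is of the moment at which its call begins. There is no depth.
- arm.job_done(): hands the job in, once; it reports no verdict.
The state is a dict: "clock": time; "joints": joint angles; "joint_vel": joint speeds; "joint_efforts": joint torques, N m; "position": TCP position; "ee_rot": TCP orientation; "contact_force": force on the tool from outside, world axes, zero at the start; "wrist_torque": the same for the moment, N m; "gripper_width": finger opening in mm.
Only numpy, scipy, OpenCV 4.12 (cv2) and the standard library are available. Lean on these libraries where they do the work, as an engineer would, in place of code of your own. Each camera call takes 0.05 s, during which the arm holds its last target.

## Working session

There is one attempt and no reset: what is moved stays moved. The work goes in short steps, Python scripts to look and compute and a tool call to move; the robot and the scene stay as the last step left them, time stands still between calls to the robot, and variables do not carry over. Pictures are saved under pics/ and viewed, and the job is handed in when it is done.

Besides the shell and the picture viewer there is one more tool, called after ">>>" as name(argument=value, ...) on one line, values as JSON. step_arm: Moves the arm, as the interface text tells. Shifts and turns lie within -1 to 1; 1 stands for 400 mm of shift or pi/2 rad of turn. Its arguments: {"type":"object","properties":{"series":{"type":"array","items":{"type":"array","items":{"type":"number","minimum":-1,"maximum":1}}},"jaw":{"type":"number"}},"required":["series"]}

```bash
mkdir -p pics; ls; python3 - <<'E'
from bench import arm
import cv2,numpy as np
s=arm.read_state(); print(s); print(getattr(arm,'hold_point_z',None))
for n in("side","top"):
    d=arm.get_image(n); cv2.imwrite(f"pics/{n}0.png",d["image"][:,:,::-1])
    print(n,d["camera_matrix"].tolist(),np.round(d["world_from_camera"],4).tolist(),[k for k in d])
    np.savez(f"pics/{n}0.npz",**{k:np.array(v) for k,v in d.items()})
E
```

```text
pics
{'clock': 0.0, 'joints': array([-9.41367757e-01,  3.85536247e-01,  6.64101339e-03, -5.13817148e-04,
       -1.19401541e+00, -2.58610137e-01]), 'joint_vel': array([ 3.83659805e-05, -5.75284632e-04,  5.30212164e-05, -1.23782231e-03,
       -1.97794699e-03,  7.71600989e-04]), 'joint_efforts': array([ 6.13780030e-04, -3.92289305e+01,  1.88396412e+01,  4.18592378e+00,
       -4.61705917e-03,  1.13764324e-05]), 'position': array([ 226.30136759, -581.96290983,  230.23759789]), 'ee_rot': array([-1.84255490e-01,  9.82877785e-01,  1.05722630e-03, -2.38494242e-04]), 'contact_force': array([-0.25115415, -0.78552545,  0.29486636]), 'wrist_torque': array([-0.03706347,  0.00612977, -0.0124785 ]), 'gripper_width': 85.26823471862149}
18.700000000000003
side [[499.8849785674209, 0.0, 287.43060267996015], [0.0, 499.8849785674209, 202.94755803862546], [0.0, 0.0, 1.0]] [[0.9958, 0.0524, -0.0754, 478.3915], [-0.0918, 0.5677, -0.8181, -863.6084], [-0.0, 0.8215, 0.5701, 764.9125], [0.0, 0.0, 0.0, 1.0]] ['image', 'camera_matrix', 'world_from_camera']
top [[486.6661025608264, 0.0, 275.9148956971274], [0.0, 486.6661025608264, 211.4086144725354], [0.0, 0.0, 1.0]] [[0.0159, 0.9863, -0.1643, 401.6038], [-0.9993, 0.0215, 0.0321, 32.7096], [0.0352, 0.1637, 0.9859, 1124.4429], [0.0, 0.0, 0.0, 1.0]] ['image', 'camera_matrix', 'world_from_camera']
```

View pics/side0.png

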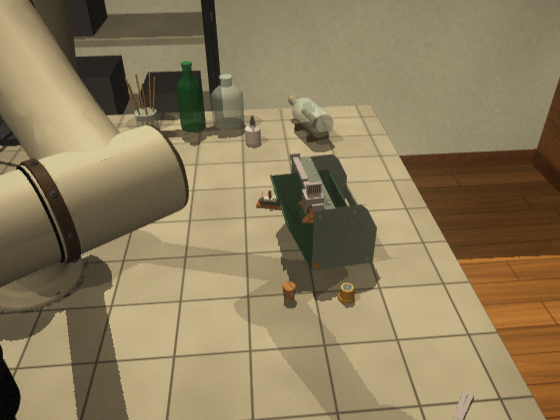

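View pics/top0.png

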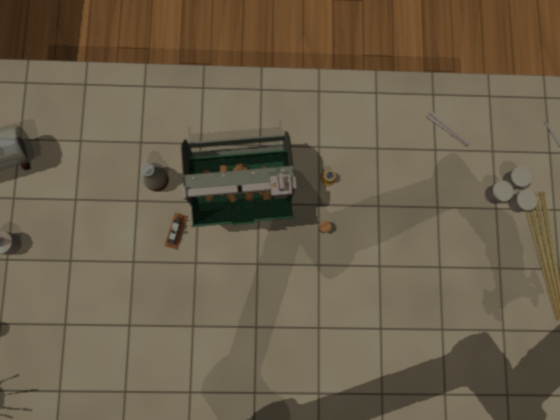

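The side view shows the rack around (325,210), with the catch near (312,187). The top view shows the rack around (240,180), with the bin tipped towards the robot and the catch at its right (-y) end near (283,181). I'll zoom in.

```bash
python3 - <<'E'
import cv2,numpy as np
t=cv2.imread("pics/top0.png")[115:250,130:350]; s=cv2.imread("pics/side0.png")[140:310,245:390]
g=lambda i:(255*(i/255.)**0.6).astype(np.uint8)
cv2.imwrite("pics/topz.png",g(cv2.resize(t,None,fx=3.6,fy=3.6,interpolation=cv2.INTER_CUBIC)))
cv2.imwrite("pics/sidez.png",g(cv2.resize(s,None,fx=3.5,fy=3.5,interpolation=cv2.INTER_CUBIC)))
E
```

```text
(no output)
```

View pics/topz.png

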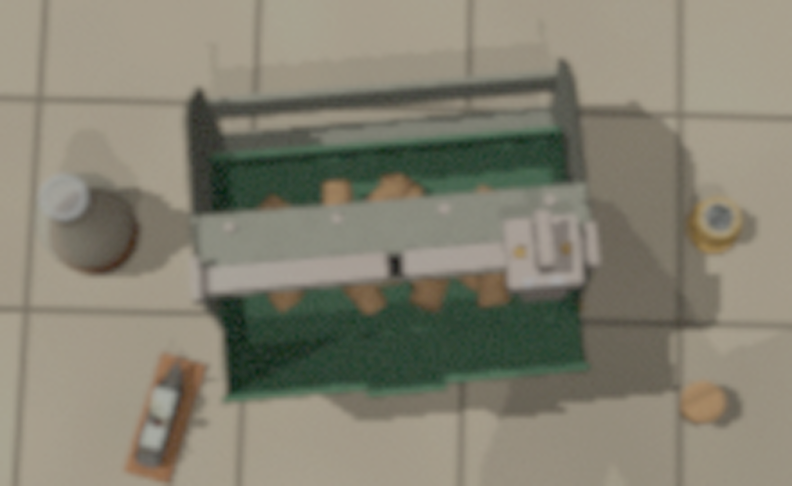

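View pics/sidez.png

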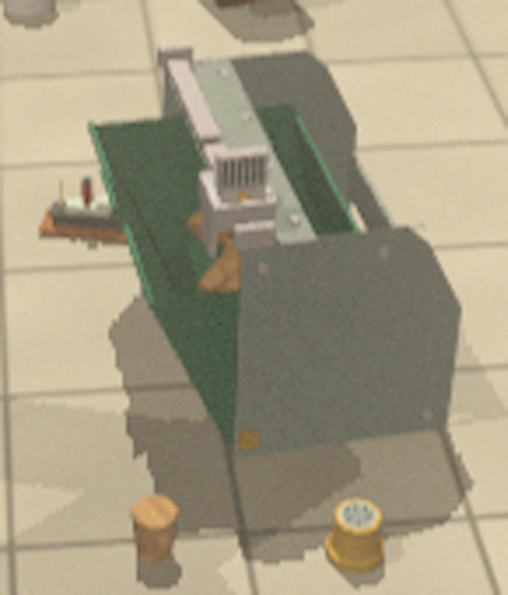

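The zoomed top view shows the notch at about (395,265), the left and right end stops at (199,275) and (592,243), the thumb top at (543,236), and the front's top edge running from (228,397) to (585,368). Next I'll cast rays for these.

```bash
cat > h.py <<'E'
import numpy as np
def cam(n,k=0):
    d=np.load(f"pics/{n}{k}.npz"); return d["camera_matrix"],d["world_from_camera"]
def ray(n,u,v,k=0):
    K,T=cam(n,k); c=np.array([(u-K[0,2])/K[0,0],-(v-K[1,2])/K[1,1],-1.]); r=T[:3,:3]@c
    return T[:3,3],r/np.linalg.norm(r)
def plane(n,u,v,z,k=0):
    o,r=ray(n,u,v,k); return o+r*(z-o[2])/r[2]
def tri(pt,ps,k=0):
    o1,r1=ray("top",*pt,k);o2,r2=ray("side",*ps,k)
    A=np.stack([r1,-r2],1); t,_,_,_=np.linalg.lstsq(A,o2-o1,rcond=None)
    a=o1+t[0]*r1;b=o2+t[1]*r2; return (a+b)/2,np.linalg.norm(a-b)
def proj(n,P,k=0):
    K,T=cam(n,k); c=T[:3,:3].T@(np.array(P)-T[:3,3]); return np.array([K[0,2]+K[0,0]*c[0]/-c[2],K[1,2]-K[1,1]*c[1]/-c[2]])
tz=lambda x,y:(130+(x+.5)/3.6-.5,115+(y+.5)/3.6-.5)
sz=lambda x,y:(245+(x+.5)/3.5-.5,140+(y+.5)/3.5-.5)
E
python3 - <<'E'
import cv2,numpy as np
from h import *
np.set_printoptions(precision=1,suppress=True)
# rail mask: pinkish-light in top
im=cv2.imread("pics/top0.png").astype(int); 
hsv=cv2.cvtColor(cv2.imread("pics/top0.png"),cv2.COLOR_BGR2HSV)
for r in range(176,200): print(r,[tuple(im[r,c][::-1]) for c in (200,215)])
print("notch",plane("top",*tz(395,265),171))
L=plane("top",*tz(199,275),179);R=plane("top",*tz(592,243),179)
print("stops",L,R,(L+R)/2,np.linalg.norm(L-R))
for a,b,z in [((205,292),(505,271),171),((205,268),(505,247),171)]:
    A=plane("top",*tz(*a),z);B=plane("top",*tz(*b),z);d=A-B;print("edge",A,B,np.arctan2(-d[0],d[1]))
print("thumb",plane("top",*tz(543,236),213))
for nm,a,b in [("binL",(228,395),(92,124)),("thumb",(543,236),(241,155)),("binedgeR",(585,366),(228,440))]:
    print(nm,*tri(tz(*a),sz(*b)))
E
```

```text
176 [(np.int64(91), np.int64(92), np.int64(78)), (np.int64(91), np.int64(91), np.int64(78))]
177 [(np.int64(92), np.int64(92), np.int64(79)), (np.int64(91), np.int64(92), np.int64(79))]
178 [(np.int64(92), np.int64(94), np.int64(79)), (np.int64(91), np.int64(93), np.int64(79))]
179 [(np.int64(92), np.int64(93), np.int64(80)), (np.int64(92), np.int64(93), np.int64(79))]
180 [(np.int64(93), np.int64(94), np.int64(81)), (np.int64(93), np.int64(95), np.int64(81))]
181 [(np.int64(93), np.int64(94), np.int64(81)), (np.int64(93), np.int64(94), np.int64(80))]
182 [(np.int64(94), np.int64(95), np.int64(82)), (np.int64(92), np.int64(93), np.int64(80))]
183 [(np.int64(94), np.int64(95), np.int64(81)), (np.int64(93), np.int64(95), np.int64(81))]
184 [(np.int64(93), np.int64(94), np.int64(80)), (np.int64(93), np.int64(95), np.int64(81))]
185 [(np.int64(93), np.int64(94), np.int64(81)), (np.int64(93), np.int64(93), np.int64(80))]
186 [(np.int64(92), np.int64(93), np.int64(79)), (np.int64(99), np.int64(96), np.int64(85))]
187 [(np.int64(97), np.int64(95), np.int64(83)), (np.int64(120), np.int64(112
[... 868 characters left out ...]
t64(40), np.int64(26))]
197 [(np.int64(31), np.int64(44), np.int64(31)), (np.int64(22), np.int64(39), np.int64(26))]
198 [(np.int64(23), np.int64(41), np.int64(27)), (np.int64(22), np.int64(40), np.int64(26))]
199 [(np.int64(23), np.int64(41), np.int64(28)), (np.int64(21), np.int64(38), np.int64(26))]
notch [605.8  75.5 171. ]
stops [596. 182. 179.] [619.1 -33.4 179. ] [607.5  74.3 179. ] 216.60264166438873
edge [588.2 179.5 171. ] [603.8  14.4 171. ] 0.0946787941810701
edge [601.7 180.2 171. ] [617.5  14.6 171. ] 0.0953426753369639
thumb [614.5  -4.8 213. ]
binL [535.1 170.1 129.6] 3.2480194535196305
thumb [613.2  -4.8 211. ] 3.482784326664688
binedgeR [589.8 -41.2  18.3] 28.566418370284488
```

>>> step_arm(series=[[0.02,0.05,0,0,0,-0.005],[0.05,0.13,0,0,0,-0.01],[0.08,0.21,0,0,0,-0.02],[0.11,0.29,0,0,0,-0.03],[0.14,0.37,0,0,0,-0.04],[0.17,0.45,0,0,0,-0.05],[0.2,0.53,0,0,0,-0.06],[0.23,0.61,0,0,0,-0.07],[0.26,0.69,0,0,0,-0.08],[0.29,0.77,0,0,0,-0.09],[0.31,0.82,0,0,0,-0.1],[0.32,0.85,0,0,0,-0.1]], jaw=-1)

```text
clock: 1.1
position: [354.8, -240.4, 231.2]
ee_rot: [-0.108, 0.994, 0.0, 0.0]
contact_force: [-0.1, 0.5, -0.3]
gripper_width: -0.2
```

```bash
python3 - <<'E'
from h import *
np.set_printoptions(precision=3,suppress=True)
a=0.1; R=np.array([[np.cos(a),-np.sin(a),0],[np.sin(a),np.cos(a),0],[0,0,1]])
O=np.array([606,75,0])-R@np.array([-60,0,0]); print(O)
for n,p in dict(stopL=(-60,109.5,179),stopR=(-60,-109.5,179),notch=(-60,0,171),thumb=(-62,-80,213)).items():
    w=O+R@np.array(p); print(n,w,((proj("top",w)-[130,115])*3.6).round(),((proj("side",w)-[245,140])*3.5).round())
for n,u in dict(steamer=(165,440),cork=(703,405)).items(): 
    w=plane("top",*tz(*u),20); print(n,w, R.T@(w-O))
E
```

```text
[665.7   80.99   0.  ]
stopL [595.068 183.953 179.   ] [194. 275.] [178.  46.]
stopR [616.932 -33.953 179.   ] [592. 246.] [254. 226.]
notch [606.  75. 171.] [395. 263.] [213. 139.]
thumb [611.997  -4.8   213.   ] [542. 239.] [241. 150.]
steamer [522.287 223.465  20.   ] [-128.473  156.081   20.   ]
cork [ 551.5   -116.478   20.   ] [-133.343 -185.081   20.   ]
```

>>> step_arm(series=[[0.02,0.05,0,0,0,-0.005],[0.05,0.13,0,0,0,-0.01],[0.08,0.21,0,0,0,-0.02],[0.11,0.29,0,0,0,-0.03],[0.14,0.37,0,0,0,-0.04],[0.17,0.45,0,0,0,-0.05],[0.2,0.53,0,0,0,-0.06],[0.23,0.61,0,0,0,-0.07],[0.26,0.69,0,0,0,-0.07],[0.29,0.77,0,0,0,-0.075],[0.315,0.83,0,0,0,-0.075],[0.325,0.86,0,0,0,-0.075]])

```text
clock: 2.1
position: [485.3, 104.1, 230.8]
ee_rot: [-0.049, 0.999, -0.0, -0.0]
contact_force: [0.0, 0.1, 0.8]
gripper_width: 0.4
```

>>> step_arm(series=[[0,0,-0.05,0,0,0],[0,0,-0.1,0,0,0],[0,0,-0.15,0,0,0],[0,0,-0.2,0,0,0],[0,0,-0.25,0,0,0],[0,0,-0.275,0,0,0],[0,0,-0.275,0,0,0],[0,0,-0.275,0,0,0]])

```text
clock: 2.77
position: [484.2, 100.9, 121.0]
ee_rot: [-0.048, 0.999, -0.0, -0.001]
contact_force: [-0.4, 0.1, -0.4]
gripper_width: -0.1
```

```bash
cat > snap.py <<'E'
import sys,cv2,numpy as np
from bench import arm
k=sys.argv[1]; g=lambda i:(255*(i/255.)**0.6).astype(np.uint8)
for n,sl,f in (("top",(slice(115,250),slice(130,350)),3.6),("side",(slice(120,310),slice(205,390)),3.1)):
    d=arm.get_image(n); np.savez(f"pics/{n}{k}.npz",**{a:np.array(b) for a,b in d.items()})
    cv2.imwrite(f"pics/{n}z{k}.png",g(cv2.resize(d["image"][:,:,::-1][sl],None,fx=f,fy=f,interpolation=cv2.INTER_CUBIC)))
s=arm.read_state(); print({a:np.round(s[a],3).tolist() for a in("clock","position","ee_rot","contact_force","joints")})
E
python3 snap.py 1
```

```text
{'clock': 2.867, 'position': [485.047, 101.541, 122.2], 'ee_rot': [-0.048, 0.999, 0.0, 0.001], 'contact_force': [-0.739, 1.234, 0.128], 'joints': [0.535, 0.28, -0.457, 0.0, -0.832, -2.01]}
```

View pics/sidez1.png

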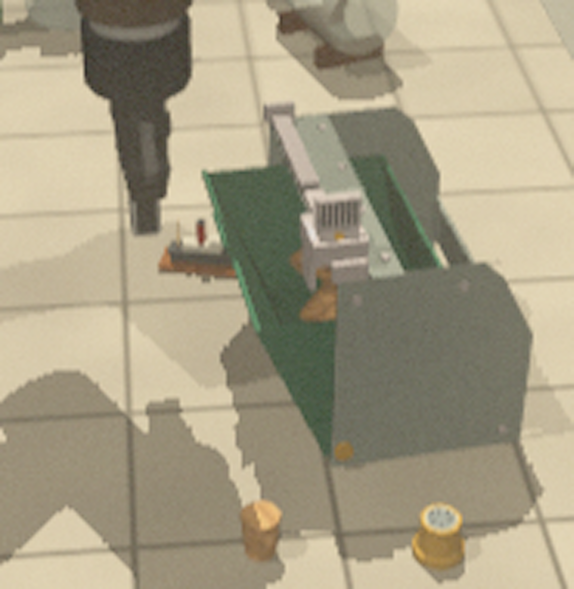

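View pics/topz1.png

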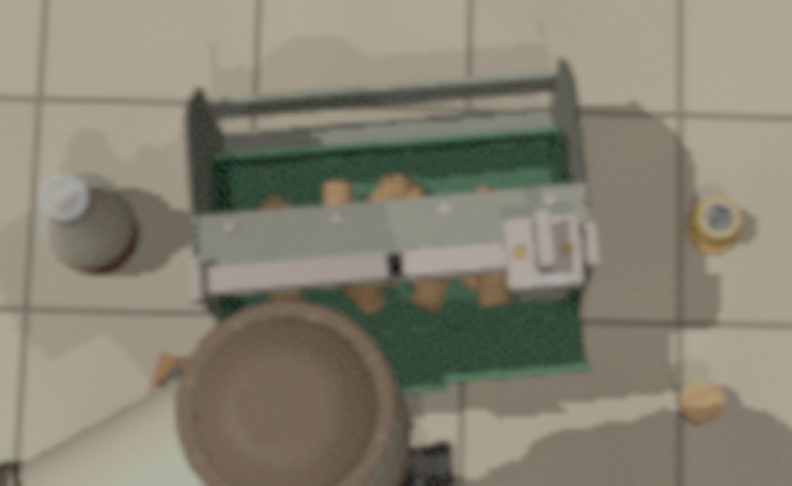

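The fingertips are in front of the bin at y≈+38 (rack frame), clear of the steamer. Next I push along the rack's +x.

>>> step_arm(series=[[0.025,0.0025,0,0,0,0],[0.05,0.005,0,0,0,0],[0.075,0.0075,0,0,0,0],[0.09,0.009,0,0,0,0],[0.105,0.0105,0,0,0,0],[0.12,0.012,0,0,0,0],[0.135,0.0135,0,0,0,0],[0.15,0.015,0,0,0,0],[0.165,0.0165,0,0,0,0],[0.18,0.018,0,0,0,0],[0.19,0.019,0,0,0,0],[0.2,0.02,0,0,0,0]])

```text
clock: 3.87
position: [565.1, 109.6, 121.3]
ee_rot: [-0.048, 0.999, 0.0, 0.0]
contact_force: [-1.5, -0.5, 0.2]
gripper_width: 0.3
```

>>> step_arm(series=[[0.005,0.0005,0,0,0,0],[0.01,0.001,0,0,0,0],[0.015,0.0015,0,0,0,0],[0.02,0.002,0,0,0,0],[0.02,0.002,0,0,0,0]])

```text
clock: 4.28
position: [572.9, 110.4, 121.4]
ee_rot: [-0.048, 0.999, 0.0, 0.0]
contact_force: [0.1, -0.2, 0.5]
gripper_width: -0.3
```

>>> step_arm(series=[[0.0025,0.00025,0,0,0,0],[0.005,0.0005,0,0,0,0],[0.0075,0.00075,0,0,0,0]])

```text
clock: 4.53
position: [575.3, 110.5, 121.3]
ee_rot: [-0.048, 0.999, -0.0, -0.0]
contact_force: [-4.4, 0.3, 2.3]
gripper_width: 0.1
```

```bash
python3 snap.py 2
```

```text
{'clock': 4.633, 'position': [575.215, 110.547, 121.26], 'ee_rot': [-0.048, 0.999, -0.0, -0.0], 'contact_force': [-1.608, 0.246, 0.428], 'joints': [0.466, 0.419, -0.238, -0.0, -0.914, -1.941]}
```

View pics/sidez2.png

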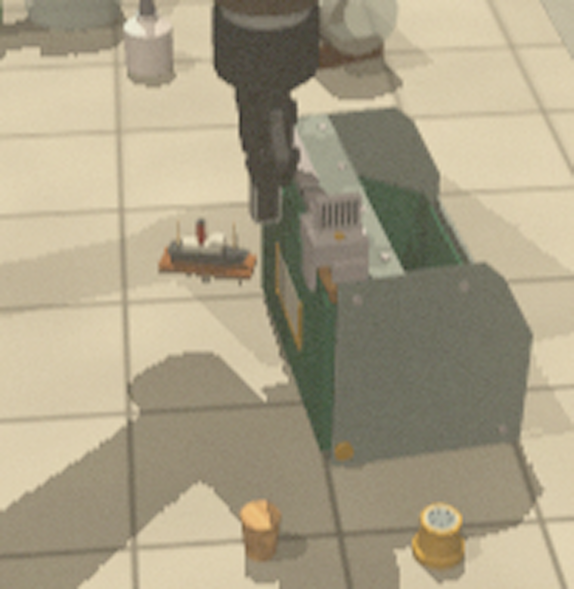

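The bin is nearly upright but not yet on its stop, and the force is only about 2 N. I'll keep pushing slowly until the force rises.

>>> step_arm(series=[[0.0025,0.00025,0,0,0,0],[0.005,0.0005,0,0,0,0],[0.0075,0.00075,0,0,0,0]])

```text
clock: 4.88
position: [575.3, 110.4, 121.2]
ee_rot: [-0.048, 0.999, -0.001, -0.004]
contact_force: [-11.9, 2.2, 10.2]
gripper_width: 0.1
```

>>> step_arm(series=[[0.0025,0.00025,0,0,0,0],[0.005,0.0005,0,0,0,0],[0.0075,0.00075,0,0,0,0]])

```text
clock: 5.13
position: [575.4, 110.4, 121.2]
ee_rot: [-0.048, 0.999, -0.001, -0.007]
contact_force: [-20.0, 4.1, 13.3]
gripper_width: -0.1
```

The force rose to 20 N with the TCP stopped at rack x≈-87, so the face is at about -76, as expected for shut. I'll back off and check.

>>> step_arm(series=[[-0.02,-0.002,0,0,0,0],[-0.06,-0.006,0,0,0,0],[-0.12,-0.012,0,0,0,0],[-0.2,-0.02,0,0,0,0],[-0.28,-0.028,0.02,0,0,0],[-0.34,-0.034,0.08,0,0,0],[-0.36,-0.06,0.16,0,0,0],[-0.36,-0.1,0.22,0,0,0],[-0.36,-0.1,0.24,0,0,0]])

```text
clock: 5.88
position: [439.1, 70.8, 221.7]
ee_rot: [-0.048, 0.999, 0.001, 0.005]
contact_force: [0.6, 0.2, 0.3]
gripper_width: 0.3
```

```bash
python3 snap.py 3;  python3 - <<'E'
from h import *
a=0.1; R=np.array([[np.cos(a),-np.sin(a),0],[np.sin(a),np.cos(a),0],[0,0,1]]);O=np.array([665.7,81,0])
for th in (0,.03,.06,.1):
  out=[]
  for y,dz in ((-104,0),(-22,18),(22,18),(104,0)):
    dx,dz=-15,126+dz; p=np.array([-60+dx*np.cos(th)-dz*np.sin(th),y,16+dz*np.cos(th)+dx*np.sin(th)])
    w=O+R@p; out+=[((proj("top",w,3)-[130,115])*3.6).round().tolist(),((proj("side",w,3)-[205,120])*3.1).round().tolist()]
  print(th,out)
E
```

```text
{'clock': 5.983, 'position': [438.908, 71.649, 219.262], 'ee_rot': [-0.048, 0.999, 0.001, 0.003], 'contact_force': [-0.318, 0.775, 0.356], 'joints': [0.53, 0.08, -0.432, 0.0, -1.052, -2.005]}
0 [[580.0, 286.0], [324.0, 305.0], [436.0, 291.0], [298.0, 217.0], [358.0, 297.0], [285.0, 185.0], [215.0, 314.0], [264.0, 149.0]]
0.03 [[580.0, 293.0], [318.0, 306.0], [437.0, 298.0], [292.0, 218.0], [358.0, 304.0], [280.0, 186.0], [216.0, 320.0], [259.0, 150.0]]
0.06 [[581.0, 299.0], [313.0, 307.0], [438.0, 306.0], [286.0, 219.0], [359.0, 312.0], [274.0, 187.0], [216.0, 327.0], [254.0, 152.0]]
0.1 [[582.0, 308.0], [306.0, 309.0], [438.0, 316.0], [278.0, 222.0], [360.0, 322.0], [266.0, 189.0], [217.0, 336.0], [248.0, 153.0]]
```

View pics/sidez3.png

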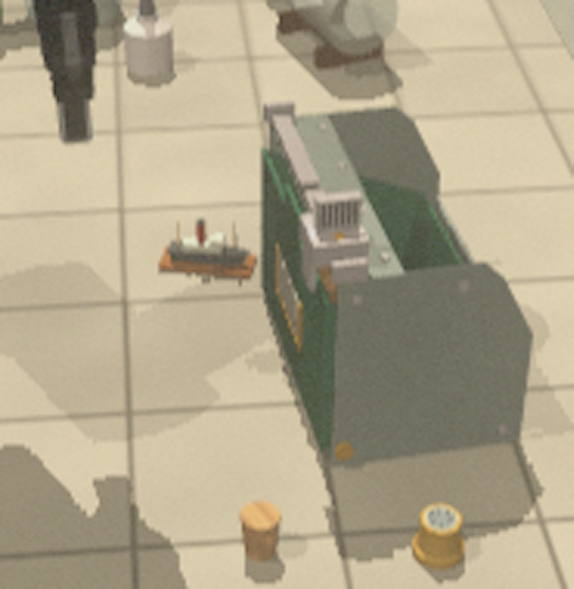

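View pics/topz3.png

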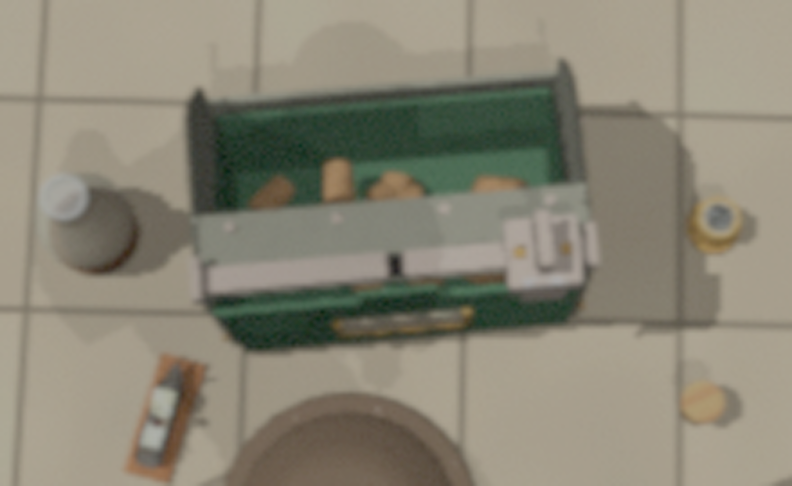

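The bin is shut: the far top corner of its front sits at about (264,150) in the side crop, which matches my 0 rad prediction. Next I raise, turn the tool 90° so the fingers' side face pushes, and go beyond the thumb on its -y side.

>>> step_arm(series=[[0,-0.02,0.03,0,0,0.075],[0,-0.05,0.06,0,0,0.15],[0,-0.09,0.09,0,0,0.225],[0,-0.13,0.1,0,0,0.3],[0,-0.17,0.1,0,0,0.375],[0.02,-0.21,0.1,0,0,0.45],[0.05,-0.25,0.1,0,0,0.525],[0.09,-0.28,0.1,0,0,0.6],[0.14,-0.3,0.1,0,0,0.675],[0.19,-0.31,0.1,0,0,0.75],[0.24,-0.31,0.1,0,0,0.825],[0.28,-0.31,0.1,0,0,0.9]])

```text
clock: 6.98
position: [550.8, -52.8, 254.5]
ee_rot: [-0.687, 0.727, 0.001, -0.001]
contact_force: [1.0, 0.2, 0.5]
gripper_width: -0.4
```

```bash
python3 -c "
from bench import arm
s=arm.read_state();print(s['position'],s['ee_rot'],s['joints'])"
```

```text
[550.83530632 -52.84357677 254.46488328] [-0.68689541  0.72675451  0.00101853 -0.00123658] [ 1.97079051e-01  2.48393876e-01 -1.30276567e-01 -4.42627759e-04
 -1.19530342e+00 -2.53292887e-01]
```

>>> step_arm(series=[[0.05,0.01,0,0,0,0.05],[0.1,0.02,0,0,0,0.1],[0.14,0.027,0,0,0,0.1],[0.162,0.027,0,0,0,0.1],[0.162,0.027,-0.03,0,0,0.1],[0.162,0.027,-0.07,0,0,0.1],[0.162,0.027,-0.11,0,0,0.1],[0.162,0.027,-0.14,0,0,0.1],[0.162,0.027,-0.146,0,0,0.1],[0.162,0.027,-0.146,0,0,0.1]])

```text
clock: 7.82
position: [613.5, -42.0, 196.7]
ee_rot: [0.74, -0.672, -0.001, 0.002]
contact_force: [0.1, -0.7, 0.4]
gripper_width: -0.1
```

```bash
python3 snap.py 4
```

```text
{'clock': 7.917, 'position': [614.665, -41.993, 199.083], 'ee_rot': [0.74, -0.672, 0.0, -0.0], 'contact_force': [-0.268, 0.425, 0.143], 'joints': [0.194, 0.393, -0.063, 0.0, -1.114, -0.099]}
```

View pics/sidez4.png

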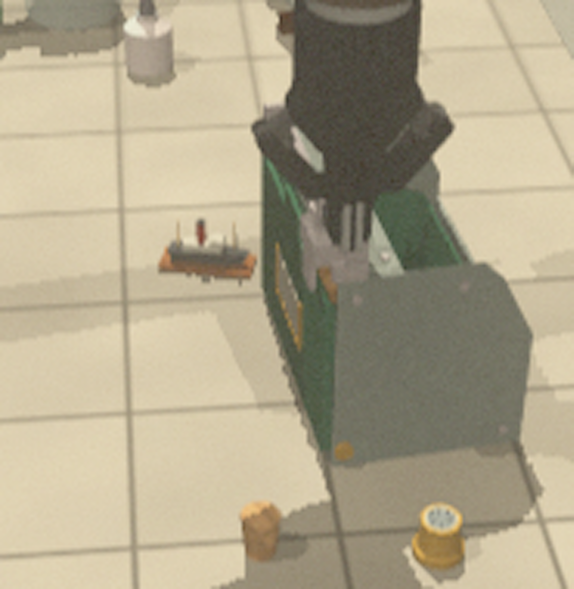

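The fingers stand beyond the thumb on the -y side, just above the saddle near (350,240) in the crop. I'll approach slowly along the rack's +y.

>>> step_arm(series=[[-0.001,0.01,-0.004,0,0,0],[-0.002,0.02,-0.008,0,0,0],[-0.003,0.03,-0.008,0,0,0],[-0.004,0.04,-0.008,0,0,0],[-0.0045,0.045,-0.008,0,0,0],[-0.005,0.05,-0.008,0,0,0],[-0.0055,0.055,-0.008,0,0,0],[-0.006,0.06,-0.008,0,0,0]])

```text
clock: 8.58
position: [612.0, -18.7, 196.0]
ee_rot: [0.74, -0.672, 0.001, 0.0]
contact_force: [1.0, -4.7, -0.8]
gripper_width: 0.3
```

>>> step_arm(series=[[-0.0005,0.005,0,0,0,0],[-0.001,0.01,0,0,0,0],[-0.0015,0.015,0,0,0,0],[-0.002,0.02,0,0,0,0]])

```text
clock: 8.92
position: [611.1, -10.3, 195.9]
ee_rot: [0.74, -0.673, 0.0, 0.0]
contact_force: [-0.4, -5.0, 0.4]
gripper_width: 0.4
```

>>> step_arm(series=[[-0.0005,0.005,0,0,0,0],[-0.001,0.01,0,0,0,0],[-0.0015,0.015,0,0,0,0],[-0.002,0.02,0,0,0,0]])

```text
clock: 9.25
position: [610.2, -1.9, 195.9]
ee_rot: [0.74, -0.672, 0.0, 0.0]
contact_force: [-0.5, -4.5, 2.4]
gripper_width: 0.1
```

In contact and sliding at about 4.5 N. I'll do a quick check with the cameras.

```bash
python3 snap.py 5;  python3 - <<'E'
from h import *
a=0.1; R=np.array([[np.cos(a),-np.sin(a),0],[np.sin(a),np.cos(a),0],[0,0,1]]);O=np.array([665.7,81,0])
from bench import arm
print(R.T@(arm.read_state()["position"]-O))
for y in (-70,-65,-60,-55): 
  for p in ((-81,y-12,147),(-81,y+12,147),(-83,y-20,172),(-83,y+20,189)): print(y,p,((proj("side",O+R@np.array(p),5)-[205,120])*3.1).round(),((proj("top",O+R@np.array(p),5)-[130,115])*3.6).round())
E
```

```text
{'clock': 9.35, 'position': [610.239, -0.885, 195.478], 'ee_rot': [0.74, -0.672, -0.0, -0.001], 'contact_force': [-1.265, -0.563, 0.28], 'joints': [0.263, 0.386, -0.083, -0.002, -1.101, -0.166]}
[-63.35850001 -75.93940994 195.4775742 ]
-70 (-81, -82, 147) [308. 281.] [543. 298.]
-70 (-81, -58, 147) [301. 261.] [501. 301.]
-70 (-83, -90, 172) [308. 258.] [560. 291.]
-70 (-83, -50, 189) [296. 205.] [488. 291.]
-65 (-81, -77, 147) [306. 277.] [534. 298.]
-65 (-81, -53, 147) [299. 257.] [492. 301.]
-65 (-83, -85, 172) [307. 254.] [551. 292.]
-65 (-83, -45, 189) [295. 201.] [479. 291.]
-60 (-81, -72, 147) [305. 273.] [525. 299.]
-60 (-81, -48, 147) [297. 253.] [483. 302.]
-60 (-83, -80, 172) [305. 249.] [542. 293.]
-60 (-83, -40, 189) [293. 197.] [470. 292.]
-55 (-81, -67, 147) [303. 269.] [517. 300.]
-55 (-81, -43, 147) [296. 249.] [475. 303.]
-55 (-83, -75, 172) [304. 245.] [533. 293.]
-55 (-83, -35, 189) [292. 193.] [461. 293.]
```

View pics/sidez5.png

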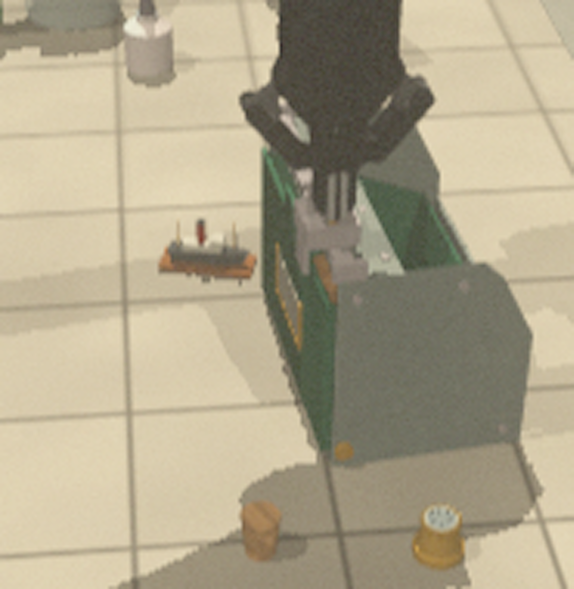

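View pics/topz5.png

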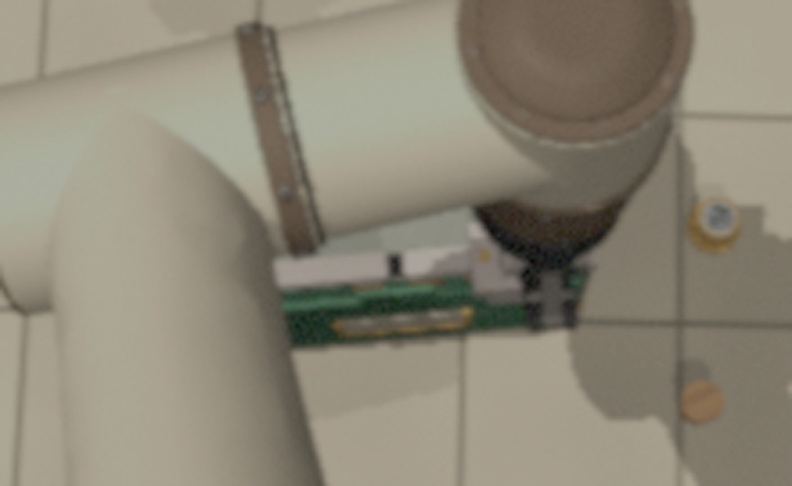

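The saddle's left front corner at top crop (470,291) puts the catch at about -60 mm, 15–16 mm ahead of the TCP, so home is at TCP y≈-15 (rack frame). I'll push 44 mm, then creep.

>>> step_arm(series=[[-0.001,0.008,0,0,0,0],[-0.002,0.018,0,0,0,0],[-0.003,0.028,0,0,0,0],[-0.004,0.038,0,0,0,0],[-0.005,0.048,0,0,0,0],[-0.006,0.058,0,0,0,0],[-0.007,0.068,0,0,0,0],[-0.008,0.078,0,0,0,0],[-0.009,0.088,0,0,0,0],[-0.01,0.098,0,0,0,0],[-0.0105,0.105,0,0,0,0],[-0.011,0.11,0,0,0,0]])

```text
clock: 10.35
position: [605.5, 42.1, 195.4]
ee_rot: [0.74, -0.672, -0.0, 0.001]
contact_force: [-0.7, -4.6, 1.3]
gripper_width: 0.0
```

```bash
python3 snap.py 6;  python3 - <<'E'
from h import *
a=0.1; R=np.array([[np.cos(a),-np.sin(a),0],[np.sin(a),np.cos(a),0],[0,0,1]]);O=np.array([665.7,81,0])
from bench import arm
print(R.T@(arm.read_state()["position"]-O))
for y in (-25,-20,-15,-10): 
  p=(-83,y+20,189); print(y,p,((proj("side",O+R@np.array(p),6)-[205,120])*3.1).round(),((proj("top",O+R@np.array(p),6)-[130,115])*3.6).round())
E
```

```text
{'clock': 10.45, 'position': [605.696, 42.936, 195.391], 'ee_rot': [0.74, -0.672, -0.001, -0.0], 'contact_force': [0.01, -0.197, 0.234], 'joints': [0.336, 0.381, -0.09, -0.001, -1.099, -0.24]}
[-63.50401316 -31.88381879 195.39112802]
-25 (-83, -5, 189) [283. 171.] [406. 297.]
-20 (-83, 0, 189) [281. 167.] [396. 298.]
-15 (-83, 5, 189) [280. 164.] [387. 298.]
-10 (-83, 10, 189) [278. 160.] [378. 299.]
```

View pics/sidez6.png

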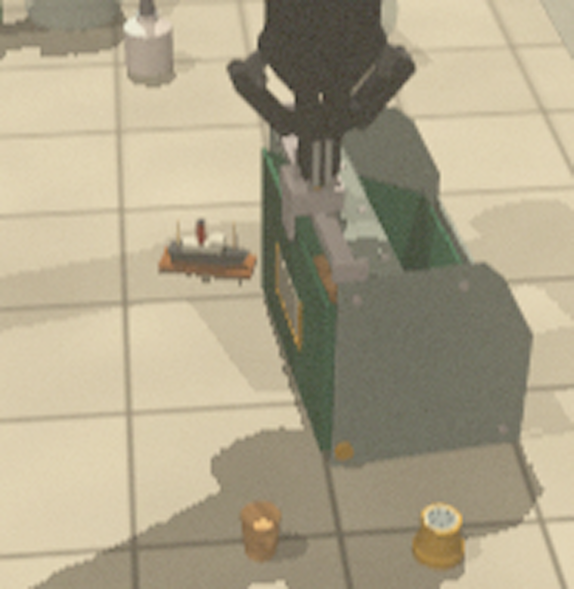

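View pics/topz6.png

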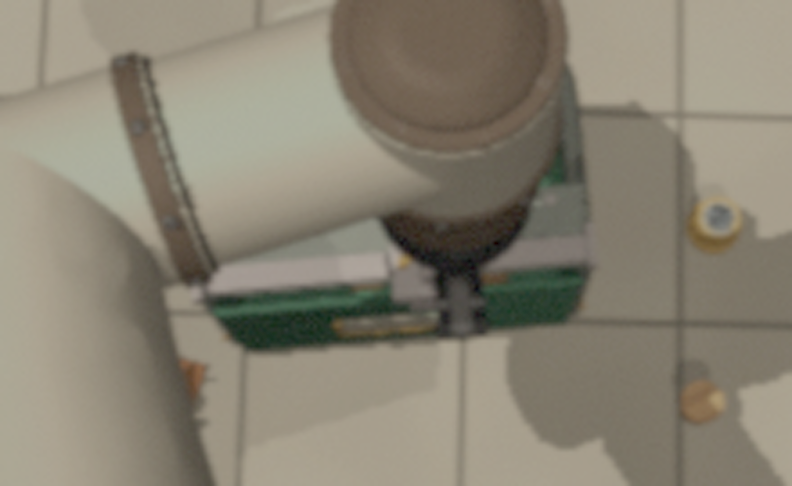

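The catch is now at about -17 mm, with the tongue already alongside the tab without jamming. From here I'll creep.

>>> step_arm(series=[[-0.0005,0.005,0,0,0,0],[-0.001,0.01,0,0,0,0],[-0.0015,0.015,0,0,0,0],[-0.002,0.02,0,0,0,0]])

```text
clock: 10.78
position: [604.9, 49.9, 195.4]
ee_rot: [0.74, -0.672, -0.0, 0.0]
contact_force: [0.1, -3.2, -0.5]
gripper_width: 0.2
```

>>> step_arm(series=[[-0.0002,0.0025,0,0,0,0],[-0.0005,0.005,0,0,0,0]])

```text
clock: 10.95
position: [604.7, 52.2, 195.4]
ee_rot: [0.74, -0.672, -0.0, 0.0]
contact_force: [0.5, -3.2, -2.1]
gripper_width: 0.0
```

>>> step_arm(series=[[-0.0002,0.0025,0,0,0,0]])

```text
clock: 11.03
position: [604.6, 53.2, 195.4]
ee_rot: [0.74, -0.672, -0.0, 0.0]
contact_force: [-0.2, -2.3, -1.7]
gripper_width: -0.4
```

>>> step_arm(series=[[-0.0002,0.0025,0,0,0,0]])

```text
clock: 11.12
position: [604.7, 54.6, 195.6]
ee_rot: [0.74, -0.672, -0.0, -0.0]
contact_force: [-0.3, -0.2, 0.0]
gripper_width: -0.2
```

>>> step_arm(series=[[-0.0002,0.0025,0,0,0,0]])

```text
clock: 11.2
position: [605.0, 56.0, 196.0]
ee_rot: [0.74, -0.672, -0.0, -0.001]
contact_force: [-0.4, 0.2, 0.0]
gripper_width: -0.3
```

>>> step_arm(series=[[-0.0002,0.0025,0,0,0,0]])

```text
clock: 11.28
position: [605.0, 56.9, 196.1]
ee_rot: [0.74, -0.672, 0.0, -0.001]
contact_force: [0.5, 0.5, 0.5]
gripper_width: -0.1
```

The force has dipped to zero for three steps, so the ball has dropped in. I'll back off along -y, then rise and clear the view.

>>> step_arm(series=[[0.001,-0.01,0,0,0,0],[0.003,-0.03,0,0,0,0],[0.005,-0.05,0.02,0,0,0],[0.005,-0.05,0.08,0,0,0],[0.005,-0.05,0.15,0,0,0],[0,-0.08,0.2,0,0,0],[-0.06,-0.15,0.2,0,0,0],[-0.14,-0.22,0.2,0,0,0],[-0.22,-0.3,0.2,0,0,0],[-0.3,-0.38,0.2,0,0,0],[-0.36,-0.44,0.2,0,0,0],[-0.4,-0.48,0.2,0,0,0]])

```text
clock: 12.28
position: [441.3, -138.5, 276.8]
ee_rot: [0.739, -0.673, 0.0, -0.0]
contact_force: [0.1, 0.2, 0.2]
gripper_width: -0.2
```

```bash
python3 snap.py 7;  python3 - <<'E'
from h import *
a=0.1; R=np.array([[np.cos(a),-np.sin(a),0],[np.sin(a),np.cos(a),0],[0,0,1]]);O=np.array([665.7,81,0])
for y in (-5,0,5): 
  for p in ((-62,y,213),(-83,y+20,189),(-83,y-20,189)): print(y,p,((proj("side",O+R@np.array(p),7)-[205,120])*3.1).round(),((proj("top",O+R@np.array(p),7)-[130,115])*3.6).round())
E
```

```text
{'clock': 12.383, 'position': [441.914, -138.552, 277.145], 'ee_rot': [0.739, -0.674, 0.001, -0.001], 'contact_force': [1.524, 0.643, 0.197], 'joints': [0.049, 0.07, -0.292, 0.0, -1.207, 0.043]}
-5 (-62, -5, 213) [312. 139.] [401. 250.]
-5 (-83, 15, 189) [277. 157.] [369. 300.]
-5 (-83, -25, 189) [289. 186.] [442. 294.]
0 (-62, 0, 213) [311. 135.] [392. 250.]
0 (-83, 20, 189) [276. 153.] [359. 301.]
0 (-83, -20, 189) [287. 182.] [433. 295.]
5 (-62, 5, 213) [309. 132.] [382. 251.]
5 (-83, 25, 189) [274. 150.] [350. 301.]
5 (-83, -15, 189) [286. 178.] [424. 296.]
```

View pics/sidez7.png

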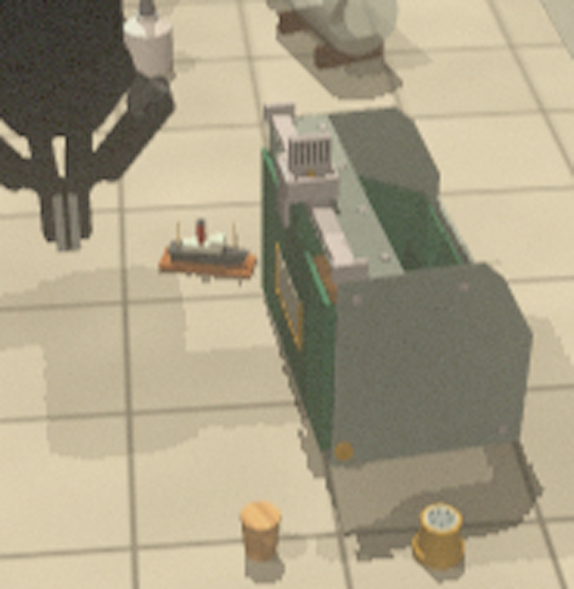

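View pics/topz7.png

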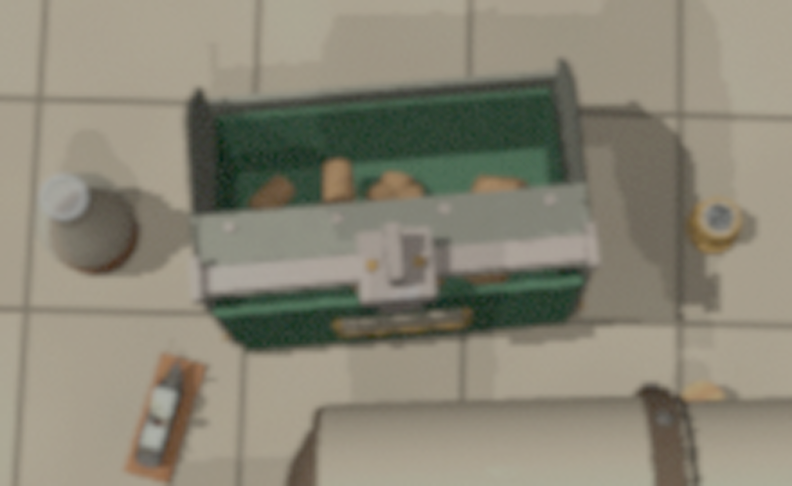

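The catch is centred over the notch: the saddle spans columns 359–436 in the top crop (359–433 predicted at 0), and the thumb is near (394,250) against a predicted (392,250). The bin is still shut, and nothing else has moved. I'll hand in.

```bash
python3 -c "
from bench import arm
print(arm.job_done()); print(arm.read_state()['clock'])"
```

```text
the job is handed in; nothing more can be done
None
the job is handed in; nothing more can be done
```

I pushed the bin shut with closed fingertips. Then I slid the catch along the rail, pushing only on the -y side of the thumb piece, until it clicked into the notch. I backed the arm clear before handing in at about 12.4 s of the 48 s allowed.

- **Bin:** it closed until it met its stop, with the force rising to about 20 N and the fingers no longer advancing. That push also showed about 13 N upward on the tool, which I put down to friction on the front without confirming it. Afterwards the corner of the front matched its predicted shut position in the side view.
- **Catch:** it slid at roughly 2 to 5 N. The push force then fell to about 0 where I expected the ball to drop in, and stayed there for three more steps.
- **Final pictures:** the catch was centred over the notch to within 1 to 2 mm, which is as fine as the cameras can show. The bin was still shut. The bulb, cork, steamer and loupe looked unmoved, though the arm partly hid the cork in the last top view. No check failed.

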